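# Lift a spent cartridge out of a deep well with sprung tongs

## Robot

A 7-joint arm with a two-finger parallel gripper is mounted at the origin on the work surface. World frame = base frame: x ahead of the robot, y to its left, z up, the work surface at z = 0. Lengths are in m, angles in rad, forces in N, time in s.
With the tool pointing down it reaches from about 0.425 to 0.95 m from the base axis. Payload 4.7 kg.
Tool frame: the origin (TCP) lies on the centre line of the jaws, within the pads' length; the fingertips stand robot.nose_length ahead of it and the grasp point (between the pads) lies 8 mm behind it (robot.nose_length is the distance from the TCP to the fingertips, in m); z points along the fingers, y is the line along which they close (so a half turn about z gives the same grasp; the last joint's range is limited). The gripper opens to 85 mm and grips with 20 to 120 N. Pads are 22 mm wide; open, the fingers measure 114 mm over their backs; the gripper's body (76 mm by 85 mm) begins 54 mm behind the grasp point. The pads swing forward as they close: fully open they stand 13 mm farther back than shut.
Start: joints at [-1.355, 0.469, -0.049, 1.532, 0.024, 1.141, -0.082], TCP at [0.164, 0.655, 0.242] pointing down, gripper open.
Joint ranges: [-2.59, 2.59], [-0.33, 1.99], [-1.39, 1.29], [0.1, 2.45], [-1.04, 4.18], [0.21, 1.99], [-2.66, 2.66]. Speed limits (rad/s): [2.57, 2.57, 3.14, 3.14, 3.14, 3.14, 3.14].

## Interface

Orientations are given as [roll, pitch, yaw] about the fixed x, y, z axes, in that order (R = Rz(yaw) Ry(pitch) Rx(roll)).
In Python, from plant import robot gives the robot as it stands. Calls block until the motion is done:
- robot.goto(position, orientation): joint-space move of the TCP to a pose.
- robot.move_straight(position, vel=0.15, attitude=None, contact_N=None): straight line of the TCP; attitude=None keeps the orientation; vel is the mean speed in m/s. With contact_N (N) it stops when the force on the tool has changed by that much, and returns True; else False.
- robot.move_joints(angles): joint-space move.
- robot.grip(opening, strength=None): opening from 0.0 (shut) to 1.0 (fully open); strength is the grip in N (None keeps the last); returns when the fingers have stopped.
- robot.sleep(seconds).
- robot.inverse_kinematics(position, orientation): joint angles nearest the present ones, or None.
- robot.sense(): the state.
- robot.grab_frame(name): name is "scene" or "top" or "wrist"; returns a dict with "image" (400x640x3 uint8, red, green, blue), "range_z" (400x640 float32, m along the optical axis (not along the pixel's ray), 0 where there is no reading), "fx", "fy", "cx", "cy" (pixels), "dist_coeffs" ([k1, k2, p1, p2, k3] as OpenCV has them; the pictures are not rectified), "R" (3x3) and "t" (3): a world point X has camera coordinates R X + t. Camera axes: x right, y down, z forward; pixel columns grow to the right and rows downward; lengths in m; the calibration is good to about 2 mm. A picture is of the moment at which its call begins.
A pose or a line that the arm cannot do raises robot.IKError and nothing moves.
- robot.close_job(): hands the job in; it is judged then, once.
The state is a dict: "t": time; "joint_pos": joint angles; "joint_velocities": joint speeds; "effort": joint torques, N m; "tcp_pos": TCP position; "tcp_rot": TCP orientation; "wrist_force": force on the tool from outside, world axes, zero at the start; "torque": the same for the moment, N m; "opening": opening from 0.0 (shut) to 1.0 (fully open); "gripper_force": force on a finger pad.
Only numpy, scipy, OpenCV 4.12 (cv2) and the standard library are available. Lean on these libraries where they do the work, as an engineer would, in place of code of your own. Each camera call takes 0.05 s, during which the arm holds its last target. There are 200 camera calls.

## Task

Take the sprung tongs from their stand and use them to pull the orange-capped spent cartridge out of its deep well in the synthesiser deck, then stand it upright in the red tray. Put the tongs back upright in their stand, collar resting on its rim. Handle the cartridge only with the tongs, never with the gripper itself, and leave the blue-capped cartridges and everything else on the bench where they are.

Things in the scene. Friction and masses are not known exactly. Their poses are not given: they have to be found in the camera images.
- tongs_grip (a point): Sprung tongs, 160 mm long, 0.16 kg, upright, tips down, in the grey stand. Point midway between the two slate-blue handles, at the height to grip them. z up along the tongs, y the closing direction (same turned half round). Handles: flat upright plates 28 mm wide (x), from 28 mm below to 28 mm above this point, 48 mm over their outer faces when free. Top of tongs 36 mm above it.
- tongs_tip (a point): Point midway between the tongs' tips, 124 mm below tongs_grip, same axes. Two steel blades (14 mm wide in x, 3 mm thick) run straight up from here to the aluminium collar, 64 (x) by 72 (y) by 4 mm, whose underside is 90 mm above this point (34 mm below tongs_grip). Free, the blades are 32 mm apart inside, 38 mm over their outsides.
- jaw_left (a joint): Inward travel of each jaw (m): 0 free, 0.008 closed on a cartridge, 0.012 shut (gap 8 mm). Both jaws move evenly to the middle; the blades close by as much as the handles. The spring pushes each handle out with 5 N when free, 8 N shut. Handles held about 43 mm apart over the outside (5 mm pressed) keep the tongs firm in the fingers with the blades still 27 mm apart.
- stand: Grey stand of the tongs, fixed: an upright sleeve 110 mm tall on a 90 x 100 mm foot, with a mouth 36 mm (x) by 52 mm (y) at the top. Origin at the centre of its underside, on the mouth's axis. The tongs hang in it with their y along the stand's y (either way round), collar on the rim, tongs_grip 144 mm above the origin.
- deck: Off-white synthesiser deck, fixed. Three black-lined wells along its y axis at y = -62, 0, +62 mm (x = 0). Origin at the bottom under the middle well. Each well is 36 mm (x) by 46 mm (y), floor 15 mm and rim 125 mm above the bench; block round the wells 60 mm (x) by 198 mm (y). Beyond it (+x) a console 85 mm deep, 110 mm high, with three displays.
- spent_mid (a point): Centre of the spent cartridge: white plastic block with an orange top 14 mm deep, 24 mm (x) by 16 mm (y) by 64 mm tall (z), 30 g, standing at the bottom of one of the three wells (any), its top 46 mm below the rim. Grip it across its 16 mm y faces.
- fresh1_mid (a point): Centre of a fresh cartridge: same shape, blue top, in another well. Stays there.
- fresh2_mid (a point): Centre of the second fresh cartridge, blue top, in the remaining well. Stays there.
- tray: Red open tray, fixed, 130 mm (x) by 150 mm (y), walls 4 mm thick and 22 mm high, inner floor 4 mm above the bench. Origin at the centre of its underside.
- jar: Amber jar with black cap, 48 mm wide, 62 mm tall, loose; bystander (origin under its centre).
- spatula: Lab spatula 130 mm long lying flat, loose; bystander.
- bottle1: Clear bottle, 76 mm wide, 170 mm tall, loose; bystander at the far right.
- bottle2: Clear bottle, 76 mm wide, 170 mm tall, loose; bystander at the far right.
- bottle3: Amber bottle, 64 mm wide, 140 mm tall, loose; bystander at the far left.
There are look-alikes about, which are no part of the job. What is shaped like the part that bears tongs_grip but yellow is not meant.

How it is judged:
On the way, in this order (a step that is already met when the one before it is completed fails the run):
1. the spent cartridge is held by the tongs wholly above the well's rim (contact force between tongs and spent above 1 N and height (world z) of spent_mid above 0.157 m), for 0.1 s.
2. the spent cartridge stands upright in the tray, let go by the tongs (x of spent_mid in the frame of tray between -0.055 and 0.055 m and y of spent_mid in the frame of tray between -0.065 and 0.065 m and z of spent_mid in the frame of tray below 0.043 m and angle between spent_mid's own z axis and vertical below 0.15 rad and contact force between tongs and spent below 0.1 N), for 0.2 s.
At the end, for the whole second after the job is handed in: The spent cartridge stands on the tray floor (within 55 mm in x, 65 mm in y of the centre; foot within 7 mm of the floor; leaning under 0.15 rad); the tongs are in their stand (axis within 20 mm, collar within 8 mm of rim height, leaning under 0.1 rad); both at rest (x of spent_mid in the frame of tray between -0.055 and 0.055 m and y of spent_mid in the frame of tray between -0.065 and 0.065 m and z of spent_mid in the frame of tray below 0.043 m and angle between spent_mid's own z axis and vertical below 0.15 rad and horizontal distance between tongs_grip and stand below 0.02 m and z of tongs_grip in the frame of stand between 0.136 and 0.152 m and angle between tongs_grip's own z axis and vertical below 0.1 rad and linear speed of each of spent, tongs below 0.02 m/s); the robot touches nothing.
It fails at once if the gripper's fingers or the arm touch the spent cartridge (contact force between any of the fingers, the arm and spent above 0.5 N).
It fails at once if a fresh cartridge or another bystander is moved by more than 25 mm (distance of any of fresh1_mid, fresh2_mid, jar, spatula, bottle1, bottle2, bottle3 from where it was at the start of the episode above 0.025 m).
It also fails if it takes over 54 s, if anything falls off the work surface, if the arm or the gripper's body presses on something with over 40 N, if the wrist force passes 120 N, or if a joint passes its speed limit or range.

## Working session

There is one attempt and no reset: what is moved stays moved. The work goes in short steps, each a Python script; the robot and the scene stay as the last script left them, time stands still between calls to the robot, and variables do not carry over. Pictures are saved under pics/ and viewed, at most 10 in all, crops included, and the job is handed in when it is done.

```bash
ls; mkdir -p pics; cat > h.py <<'E'
import numpy as np, cv2
from plant import robot
def snap(n): 
    return robot.grab_frame(n)
def cloud(f):
    """world points per pixel (400x640x3), from range"""
    K=np.array([[f['fx'],0,f['cx']],[0,f['fy'],f['cy']],[0,0,1]]);d=np.array(f['dist_coeffs'],float)
    h,w=f['range_z'].shape
    uv=np.stack(np.meshgrid(np.arange(w),np.arange(h)),-1).reshape(-1,1,2).astype(np.float64)
    n=cv2.undistortPoints(uv,K,d).reshape(h,w,2)
    z=f['range_z'].astype(float)
    P=np.dstack([n*z[...,None],z])
    W=(P-np.array(f['t']).ravel())@np.array(f['R'])
    W[z==0]=np.nan
    return W
E
python3 - <<'E'
from h import *
import pickle
print(robot.nose_length, {k:np.round(v,3) for k,v in robot.sense().items()})
for n in ['scene','top']:
    f=snap(n); pickle.dump(f,open(f'pics/{n}0.pkl','wb')); cv2.imwrite(f'pics/{n}0.png',f['image'][...,::-1])
    print(n,np.round(-np.array(f['R']).T@np.array(f['t']).ravel(),3),(f['range_z']==0).mean())
E
```

```text
pics
0.011 {'t': np.float64(0.0), 'joint_pos': array([-1.355,  0.469, -0.049,  1.534,  0.024,  1.141, -0.082]), 'joint_velocities': array([-0.001, -0.001,  0.   ,  0.001,  0.   ,  0.001, -0.   ]), 'effort': array([ 0.0000e+00, -5.1030e+01, -4.7000e-02, -2.3771e+01,  1.1000e-02,
        7.0000e-03,  0.0000e+00]), 'tcp_pos': array([0.163, 0.654, 0.241]), 'tcp_rot': array([-3.14 ,  0.   ,  2.897]), 'wrist_force': array([-0.233, -0.197, -0.752]), 'torque': array([0.03 , 0.011, 0.006]), 'gripper_force': np.float64(0.0), 'opening': np.float64(0.997)}
scene [ 1.334 -0.869  1.074] 0.0039921875
top [ 0.42  -0.024  1.348] 0.0039296875
```

View pics/top0.png

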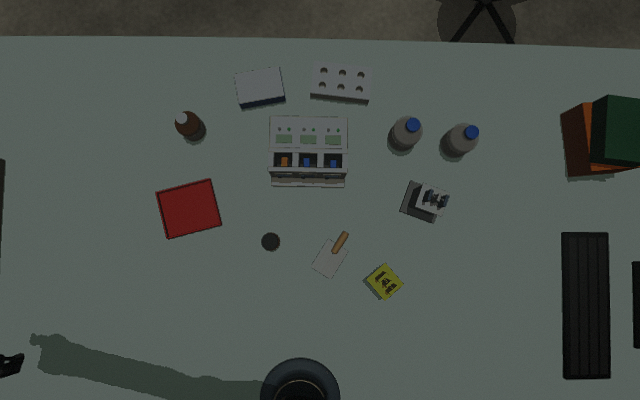

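View pics/scene0.png

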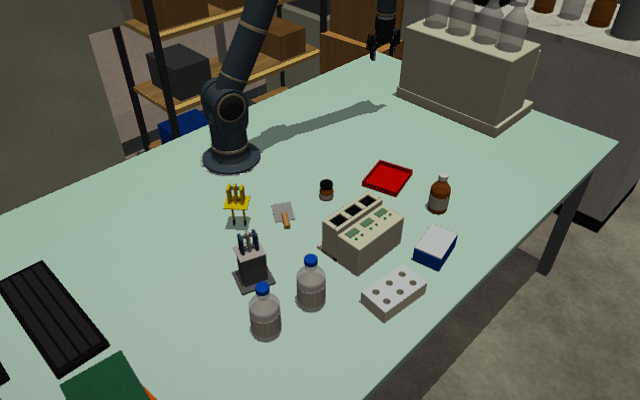

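The top view shows the tray at (189,209) and the deck with wells at (284/307/332,161); orange is in the leftmost (+y) well. There are two tongs candidates: the grey stand with slate handles at (434,198) and a yellow look-alike at (384,281). The grey one fits the description. I'll measure it and confirm in an enlarged crop.

```bash
cat > m.py <<'E'
from h import *
import pickle
def rect(P):
    (c,s,a)=cv2.minAreaRect((P[:,:2]*1000).astype(np.float32)); return np.round(c,1),np.round(s,1),round(a,1),len(P)
f=pickle.load(open('pics/top0.pkl','rb')); W=cloud(f); I=f['image'].astype(int)
hsv=cv2.cvtColor(f['image'],cv2.COLOR_RGB2HSV)
v,u=np.mgrid[:400,:640]
def box(a,b,c,d): return (u>a)&(u<b)&(v>c)&(v<d)
z=W[...,2]
print('table z',np.nanmedian(z[box(470,540,220,260)]))
red=((hsv[...,0]<8)|(hsv[...,0]>172))&(hsv[...,1]>150)&box(150,230,170,245)
print('tray',rect(W[red]),'z',np.nanpercentile(z[red],[10,50,95]))
d=box(262,355,105,195)
print('deck rim',rect(W[d&(z>.115)&(z<.135)]),np.nanmedian(z[d&(z>.115)]))
print('console',rect(W[d&(z>.100)&(z<.115)]))
for n,m in dict(orange=(hsv[...,0]>8)&(hsv[...,0]<25)&(hsv[...,1]>120),blue=(hsv[...,0]>100)&(hsv[...,0]<125)&(hsv[...,1]>110)).items():
    m=m&box(268,350,150,172); k,l,st,c=cv2.connectedComponentsWithStats(m.astype(np.uint8))
    for i in range(1,k):
        if st[i,4]>8: print(n,c[i],st[i,4],np.nanmedian(W[l==i],0))
s=box(398,455,172,228)
for lo,hi in [(.003,.03),(.107,.125),(.13,.2)]:
    m=s&(z>lo)&(z<hi); print('stand',lo,rect(W[m]),np.nanmedian(z[m]))
t=s&(z>.155); print(np.round(W[t],3)[::3].tolist()[:30])
cs=[f['image'][170:235,365:460]]
g=pickle.load(open('pics/scene0.pkl','rb'))
a=cv2.resize(f['image'][175:230,395:460],(390,330),interpolation=cv2.INTER_CUBIC)
b=cv2.resize(g['image'][220:300,215:300],(351,330),interpolation=cv2.INTER_CUBIC)
cv2.imwrite('pics/crop.png',np.clip(np.hstack([a,b])[...,::-1]*1.5,0,255))
G=cloud(g);gz=G[...,2]
s=box(220,285,220,300)&(np.abs(G[...,0]-.55)<.12)
for lo,hi in [(.107,.125),(.13,.2)]:
    m=box(225,280,222,300)&(gz>lo)&(gz<hi); print('scene stand',lo,rect(G[m]),np.nanmedian(gz[m]),np.nanmax(gz[m]))
m=box(310,410,190,275)&(gz>.116)&(gz<.135);print('scene rim',rect(G[m]))
E
python3 m.py
```

```text
table z 5.869029741253379e-05
tray (array([501.3, 305.7]), array([129.5, 145.1]), 16.2, 2607) z [0.00173354 0.00545967 0.02258063]
deck rim (array([658.4, -12.5]), array([197.7, 140.2]), 89.8, 1360) 0.12480994497138734
console (array([662.2, -12.4]), array([198.4, 147. ]), 89.6, 2508)
orange [283.90909091 161.40909091] 66 [0.62147838 0.04858416 0.07917054]
blue [306.15 161.9 ] 60 [ 0.62032608 -0.00814617  0.0795972 ]
blue [332.88888889 163.40740741] 54 [ 0.61838024 -0.0775872   0.07986704]
stand 0.003 (array([ 532.8, -338. ]), array([148.6, 154.7]), 0.6, 754) 0.006947773682190279
stand 0.107 (array([ 525.9, -325.1]), array([74.1, 64.4]), 71.0, 491) 0.1144794836207791
stand 0.13 (array([ 525.7, -325.8]), array([50.2, 28.9]), 70.8, 240) 0.16996747699324188
[[0.546, -0.308, 0.159], [0.545, -0.311, 0.175], [0.542, -0.309, 0.174], [0.54, -0.306, 0.176], [0.54, -0.314, 0.172], [0.537, -0.307, 0.173], [0.536, -0.305, 0.161], [0.535, -0.31, 0.17], [0.534, -0.303, 0.157], [0.533, -0.306, 0.174], [0.533, -0.32, 0.167], [0.533, -0.325, 0.177], [0.532, -0.331, 0.181], [0.53, -0.303, 0.176], [0.53, -0.312, 0.171], [0.53, -0.319, 0.172], [0.53, -0.325, 0.178], [0.529, -0.33, 0.185], [0.531, -0.348, 0.171], [0.529, -0.302, 0.163], [0.528, -0.307, 0.169], [0.528, -0.313, 0.174], [0.528, -0.321, 0.171], [0.527, -0.326, 0.181], [0.529, -0.345, 0.163], [0.528, -0.35, 0.172], [0.525, -0.301, 0.176], [0.526, -0.313, 0.165], [0.525, -0.318, 0.176], [0.525, -0.324, 0.18]]
scene stand 0.107 (array([ 595.6, -357.1]), array([ 75.6, 226. ]), 65.6, 361) 0.11596715204311671 0.12486354099899774
scene stand 0.13 (array([ 606.8, -366.1]), array([ 51.3, 219.1]), 63.3, 550) 0.16514094778839128 0.18539200439654155
scene rim (array([656.8, -94.6]), array([367.1, 142.4]), 89.7, 929)[ WARN:0@0.224] global loadsave.cpp:1063 imwrite_ Unsupported depth image for selected encoder is fallbacked to CV_8U.
```

View pics/crop.png

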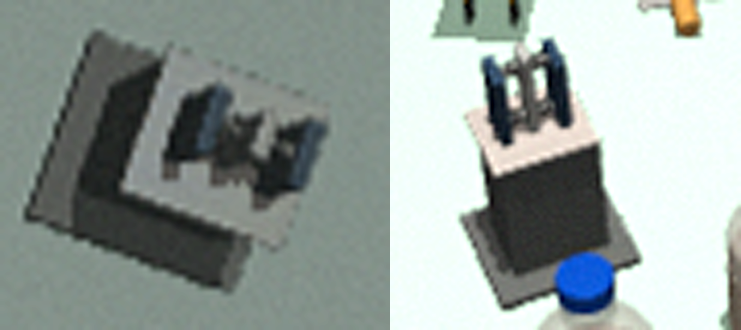

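The crop shows the slate-blue handle pair on the grey stand: crop (205,120) and (300,155) from the top, (495,100) and (558,85) from the scene camera. So the one at (434,198) is meant. Sizes also fit: handles 50x29 mm, collar 74x64 mm at 0.1145. Next I move to look closer with the wrist camera, over the deck and then over the stand.

```bash
python3 - <<'E'
from h import *
import pickle
for y in (161,-19): print(y,[None if q is None else np.round(q,2) for q in (robot.inverse_kinematics([.526,-.325,.2],[np.pi,0,np.radians(y)]),robot.inverse_kinematics([.62,.05,.3],[np.pi,0,np.radians(y+19)]),robot.inverse_kinematics([.5,.306,.15],[np.pi,0,np.radians(y+19)]))])
Y=np.radians(179.8)
robot.goto([.60,.03,.36],[np.pi,0,Y]); robot.sleep(.2)
f=snap('wrist'); pickle.dump(f,open('pics/w1.pkl','wb'))
robot.goto([.526,-.325,.29],[np.pi,0,np.radians(161)]); robot.sleep(.2)
g=snap('wrist'); pickle.dump(g,open('pics/w2.pkl','wb'))
cv2.imwrite('pics/w12.png',np.vstack([f['image'],g['image']])[::1,:,::-1][:, :][:800]) 
cv2.imwrite('pics/w12.png',cv2.resize(cv2.imread('pics/w12.png'),(480,600)))
s=robot.sense();print(s['t'],s['tcp_pos'],s['tcp_rot'],s['joint_pos'])
E
```

```text
161 [array([-0.26,  0.66,  1.13,  1.76, -0.65,  1.15,  2.32]), array([-0.48,  0.35,  0.44,  1.61, -0.16,  1.21,  1.57]), array([-0.66,  0.42,  0.06,  1.85, -0.03,  0.88,  0.98])]
-19 [array([-0.25,  0.65,  1.11,  1.76, -0.64,  1.14, -0.84]), array([-0.74,  0.42,  0.83,  1.63, -0.33,  1.24, -1.41]), array([-1.09,  0.48,  0.64,  1.87, -0.36,  0.9 , -1.86])]
4.7083 [ 0.52675591 -0.32394704  0.29008479] [3.14128667e+00 2.30418663e-04 2.81208337e+00] [-0.06179237  0.40284101  0.75239685  1.64858092 -0.29127584  1.20584528
  1.99698791]
```

View pics/w12.png

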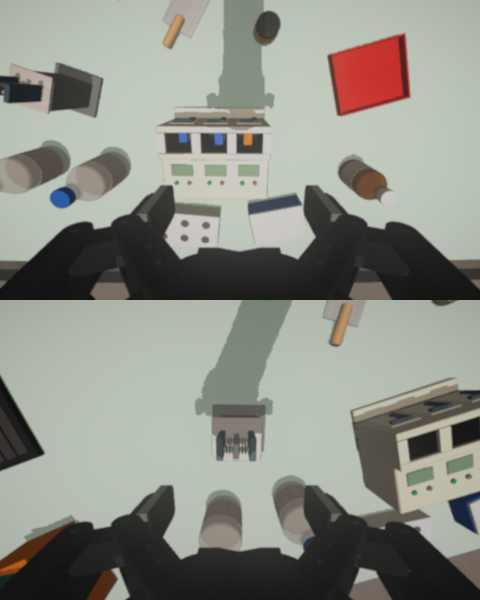

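The top half shows the deck with orange at (248,140) and the blues at (219,139) and (183,138). The bottom half shows the stand with its two handles at (222,445) and (252,445) of the pic, between open fingers. Now refining from the wrist ranges.

```bash
python3 - <<'E'
from h import *
import pickle
def rect(P):
    (c,s,a)=cv2.minAreaRect((P[:,:2]*1000).astype(np.float32)); return np.round(c,1),np.round(s,1),round(a,1),len(P)
for n in ('w1','w2','top0'):
    f=pickle.load(open(f'pics/{n}.pkl','rb')); W=cloud(f); z=W[...,2];x=W[...,0];y=W[...,1]
    hsv=cv2.cvtColor(f['image'],cv2.COLOR_RGB2HSV)
    print(n)
    st=(abs(x-.526)<.06)&(abs(y+.325)<.06)
    for lo,hi in [(.109,.12),(.14,.182)]:
        m=st&(z>lo)&(z<hi)
        if m.sum()>20: print(' stand',lo,rect(W[m]))
    dk=(abs(x-.62)<.032)&(abs(y+.012)<.11)
    top=dk&(z>.12)&(z<.13)
    if top.sum()<50: continue
    print(' rim',rect(W[top]))
    o=dk&(z>.05)&(z<.09)
    for nm,h0,h1 in(('or',8,25),('bl',100,125)):
        m=(o&(hsv[...,0]>=h0)&(hsv[...,0]<=h1)&(hsv[...,1]>110)&(z>.074)&(z<.084)).astype(np.uint8)
        k,l,s,c=cv2.connectedComponentsWithStats(m)
        for i in range(1,k):
            if s[i,4]>10: print('  ',nm,c[i].round(0),rect(W[l==i]))
    # wells: gaps in the rim along y at x near .618
    ys=np.sort(y[top&(abs(x-.618)<.012)]); g=np.diff(ys); i=np.where(g>.01)[0]
    print('  rim gaps y',[(ys[j].round(4),ys[j+1].round(4)) for j in i], ys[[0,-1]])
    for yc in (.05,-.012,-.074):
        xs=np.sort(x[top&(abs(y-yc)<.012)]); g=np.diff(xs); i=np.where(g>.008)[0]
        print('  rim gaps x',[(xs[j].round(4),xs[j+1].round(4)) for j in i],xs[[0,-1]])
E
```

```text
w1
 stand 0.109 (array([ 524.8, -326.7]), array([75.6, 64.5]), 69.4, 1810)
 stand 0.14 (array([ 525.4, -324.3]), array([47.4, 28.3]), 70.9, 1008)
 rim (array([618.5, -14. ]), array([198.7,  60.5]), 89.5, 4229)
   or [330. 186.] (array([621.1,  47.1]), array([22.9, 14.7]), 0.7, 174)
   bl [244. 183.] (array([617.7, -78.8]), array([16. , 16.8]), 89.2, 137)
   bl [291. 185.] (array([620.1,  -9.6]), array([21.2, 16. ]), 1.8, 157)
  rim gaps y [(np.float64(-0.0975), np.float64(-0.0529)), (np.float64(-0.0356), np.float64(0.0087)), (np.float64(0.0259), np.float64(0.0706))] [-0.11326616  0.08545407]
  rim gaps x [(np.float64(0.6004), np.float64(0.6359))] [0.5887704  0.64921023]
  rim gaps x [(np.float64(0.6002), np.float64(0.6356))] [0.58831671 0.64735088]
  rim gaps x [(np.float64(0.6006), np.float64(0.6353))] [0.58802153 0.64725351]
w2
 stand 0.109 (array([ 525.2, -326.6]), array([73.1, 64.2]), 70.0, 2386)
 stand 0.14 (array([ 524.9, -326.8]), array([47.9, 28.4]), 70.6, 1181)
 rim (array([618.3, -51.9]), array([122.9,  60.6]), 90.0, 3638)
  rim gaps y [(np.float64(-0.0988), np.float64(-0.0541)), (np.float64(-0.0364), np.float64(0.0076))] [-0.1133508   0.00883466]Traceback (most recent call last):
  File "<stdin>", line 28, in <module>
IndexError: index 0 is out of bounds for axis 0 with size 0
```

Close measurements agree: tongs at (0.525, -0.3255) with y at 70.6°, and the spent well's centre at (0.618, 0.048). Gripping the tongs.

```bash
python3 - <<'E'
from h import *
import pickle
Y=np.radians(160.6)
robot.goto([.525,-.3255,.26],[np.pi,0,Y])
print(robot.move_straight([.525,-.3255,.136],vel=.12,contact_N=15), robot.sense()['tcp_pos'])
robot.grip(.5,30); s=robot.sense(); print(s['opening'],s['gripper_force'],s['wrist_force'],s['tcp_pos'])
robot.move_straight([.525,-.3255,.16],vel=.06); s=robot.sense(); print(s['t'],s['opening'],s['gripper_force'],s['wrist_force'])
f=snap('wrist'); pickle.dump(f,open('pics/w3.pkl','wb')); cv2.imwrite('pics/w3.png',f['image'][150:400,120:520,::-1])
E
```

```text
False [ 0.52546558 -0.3259614   0.13687129]
0.5056331846453103 5.6323110312223434 [-1.08035596 -0.23475964  4.87498886] [ 0.5252863  -0.32579777  0.13690427]
7.1833 0.5046845096228789 5.621915906667709 [-0.85125459  0.30198624 -2.74693629]
```

View pics/w3.png

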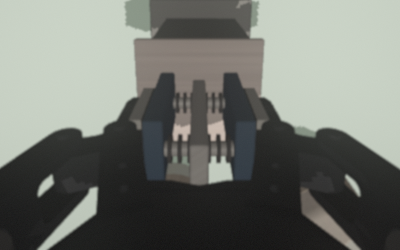

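The tongs sit evenly between the pads (handles at (158,130) and (238,130)), the pad force of 5.6 N matches a 5 mm press, and the collar is clear of the rim. Carry to the well and descend with contact guard.

```bash
python3 - <<'E'
from h import *
import pickle
robot.move_straight([.525,-.3255,.30],vel=.15)
robot.goto([.620,.0483,.30],[np.pi,0,np.radians(179.6)]); robot.sleep(.3)
f=snap('wrist'); W=cloud(f); z=W[...,2]
s=robot.sense(); print(s['t'],s['tcp_pos'],s['opening'],s['gripper_force'])
r=(abs(W[...,0]-.62)<.06)&(abs(W[...,1]-.048)<.06)
for lo,hi in((.262,.285),(.31,.35)):
    m=r&(z>lo)&(z<hi)
    if m.sum()>20:
        print(lo,cv2.minAreaRect((W[m][:,:2]*1000).astype(np.float32)),np.median(z[m]),m.sum())
hit=robot.move_straight([.620,.0483,.215],vel=.12,contact_N=6)
s=robot.sense(); print(hit,s['tcp_pos'],s['wrist_force'])
f=snap('scene'); pickle.dump(f,open('pics/s2.pkl','wb')); cv2.imwrite('pics/s2.png',cv2.resize(f['image'][120:280,280:440,::-1],(600,600),interpolation=cv2.INTER_CUBIC))
E
```

```text
10.1 [0.62002824 0.04760901 0.30004863] 0.5049600191539123 5.621871650218964
0.262 ((619.232666015625, 47.39198303222656), (72.24752044677734, 62.87202835083008), 89.5220947265625) 0.27727544972092205 7023
0.31 ((618.998779296875, 47.19058609008789), (112.0309066772461, 27.736265182495117), 89.41981506347656) 0.3392607575876106 15673
False [0.62065453 0.04817704 0.21577527] [ 0.06795445  1.33056284 -1.69757749]
```

View pics/s2.png

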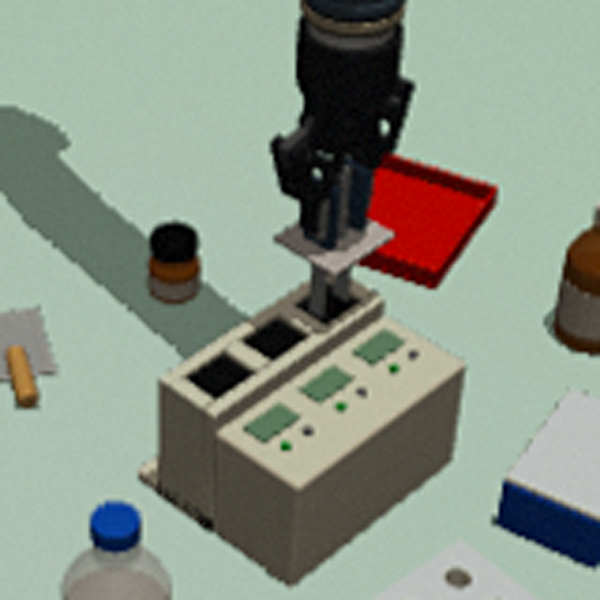

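The collar hangs level at (335,240) and the blades at (330,290) are entering the +y well without touching. Continue down, squeeze and lift.

```bash
python3 - <<'E'
from h import *
import pickle
hit=robot.move_straight([.620,.0483,.159],vel=.08,contact_N=6)
s=robot.sense(); print(hit,s['tcp_pos'],s['wrist_force'])
if not hit:
    robot.grip(.2,35); s=robot.sense(); print(s['opening'],s['gripper_force'],s['tcp_pos'])
    robot.move_straight([.620,.0483,.30],vel=.1); robot.sleep(.3)
    s=robot.sense(); print(s['t'],s['opening'],s['gripper_force'],s['wrist_force'],s['tcp_pos'])
    f=snap('scene'); pickle.dump(f,open('pics/s3.pkl','wb')); cv2.imwrite('pics/s3.png',cv2.resize(f['image'][90:250,280:440,::-1],(500,500),interpolation=cv2.INTER_CUBIC))
E
```

```text
False [0.62038338 0.04814366 0.15929842] [ 0.6166412  -0.03930175 -1.84039983]
0.31434340374241126 35.746756196022034 [0.62086298 0.04821669 0.16012333]
13.9917 0.31836720546599295 35.42663812637329 [ 0.75313727  0.85551515 -2.4676071 ] [0.61995352 0.04828818 0.29980072]
```

View pics/s3.png

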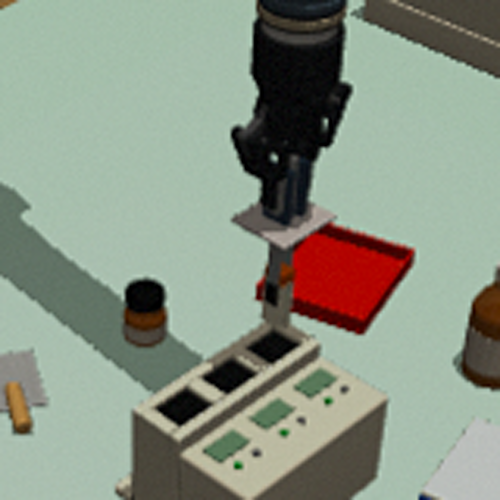

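The orange cap shows between the blades at (287,275) below the collar (283,222), so the cartridge is out of the well. The opening is a bit smaller than expected, so I'll check the cartridge's height and lean from the range data.

```bash
python3 - <<'E'
from h import *
import pickle
f=pickle.load(open('pics/s3.pkl','rb')); W=cloud(f); z=W[...,2]
hsv=cv2.cvtColor(f['image'],cv2.COLOR_RGB2HSV)
r=(abs(W[...,0]-.62)<.06)&(abs(W[...,1]-.048)<.06)&(z>.135)&(z<.3)
o=r&(hsv[...,0]>=6)&(hsv[...,0]<=20)&(hsv[...,1]>110)
print('orange',o.sum(),np.round(np.percentile(W[o],[0,50,100],axis=0),3).tolist())
v,u=np.where(r)
for a in range(v.min(),v.max()+1,3):
    i=np.where(r[a])[0]
    if len(i): print(a,i.min(),i.max(),'z',np.round([z[a,i].min(),z[a,i].max()],3),'x',np.round([W[a,i,0].min(),W[a,i,0].max()],3),'y',np.round([W[a,i,1].min(),W[a,i,1].max()],3))
cv2.imwrite('pics/s3b.png',cv2.resize(f['image'][155:205,345:395,::-1],(500,500),interpolation=cv2.INTER_CUBIC))
E
```

```text
orange 42 [[0.61, 0.039, 0.173], [0.628, 0.047, 0.216], [0.634, 0.063, 0.222]]
152 375 376 z [0.3 0.3] x [0.628 0.63 ] y [0.056 0.058]
155 361 381 z [0.274 0.298] x [0.59  0.635] y [0.027 0.085]
158 357 387 z [0.274 0.293] x [0.589 0.651] y [0.026 0.083]
161 356 384 z [0.274 0.284] x [0.598 0.652] y [0.012 0.071]
164 361 379 z [0.27  0.279] x [0.612 0.649] y [0.014 0.052]
167 366 374 z [0.27 0.28] x [0.631 0.653] y [0.013 0.029]
170 366 373 z [0.235 0.243] x [0.614 0.626] y [0.04  0.057]
173 366 373 z [0.222 0.235] x [0.615 0.628] y [0.039 0.056]
176 365 374 z [0.215 0.225] x [0.612 0.632] y [0.038 0.056]
179 365 372 z [0.206 0.216] x [0.612 0.633] y [0.039 0.047]
182 364 373 z [0.191 0.203] x [0.607 0.632] y [0.04  0.053]
185 364 373 z [0.184 0.195] x [0.611 0.633] y [0.04  0.054]
188 364 373 z [0.17  0.183] x [0.609 0.631] y [0.04  0.059]
191 364 372 z [0.157 0.171] x [0.608 0.632] y [0.041 0.053]
194 368 370 z [0.157 0.158] x [0.626 0.63 ] y [0.043 0.047]
```

View pics/s3b.png

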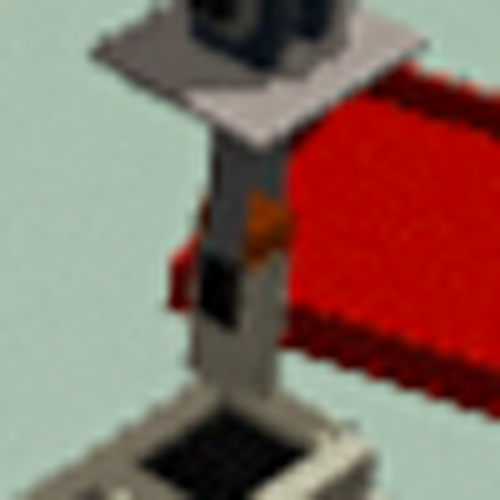

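The cartridge is upright in the blades, bottom at 0.157, top at 0.223, y 0.040–0.056, which matches its size. On to the tray.

```bash
python3 - <<'E'
from h import *
import pickle
robot.goto([.501,.306,.29],[np.pi,0,np.radians(180)])
robot.move_straight([.501,.306,.165],vel=.12)
hit=robot.move_straight([.501,.306,.146],vel=.03,contact_N=3)
s=robot.sense(); print(hit,s['t'],s['tcp_pos'],s['wrist_force'],s['opening'])
robot.grip(.5,30); robot.sleep(.2)
s=robot.sense(); print(s['opening'],s['gripper_force'],s['tcp_pos'])
robot.move_straight([s['tcp_pos'][0],s['tcp_pos'][1],.27],vel=.08)
f=snap('scene'); pickle.dump(f,open('pics/s4.pkl','wb')); W=cloud(f); z=W[...,2]
r=(abs(W[...,0]-.501)<.05)&(abs(W[...,1]-.306)<.05)&(z>.012)&(z<.1)
print(r.sum(),np.round(np.percentile(W[r],[0,2,50,98,100],axis=0),3).tolist())
v,u=np.where(r);print(u.min(),u.max(),v.min(),v.max(),robot.sense()['t'])
c=f['image'][120:220,340:440,::-1];cv2.imwrite('pics/s4.png',cv2.resize(c,(500,500),interpolation=cv2.INTER_CUBIC))
E
```

```text
True 16.8667 [0.50078996 0.30602195 0.14889918] [-0.13528325  0.68070734  3.39560587] 0.3098972702025269
0.4991719767735904 5.6324440240859985 [0.49983014 0.30562883 0.1480771 ]
131 [[0.453, 0.263, 0.012], [0.484, 0.293, 0.012], [0.503, 0.302, 0.046], [0.515, 0.316, 0.071], [0.543, 0.352, 0.075]]
375 401 162 188 19.0917
```

View pics/s4.png

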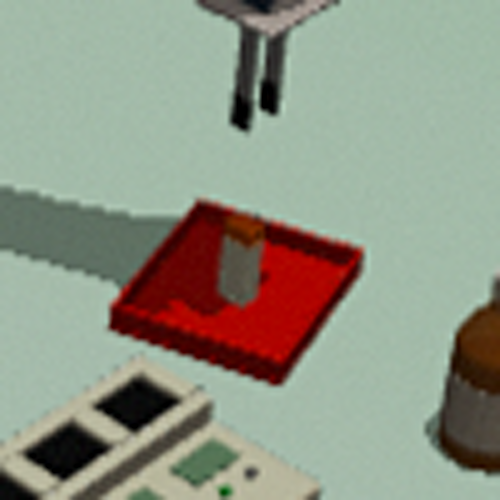

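The cartridge stands upright in the tray at (241,260) and the open blades are clear above. Return the tongs to the stand, checking the collar position in the wrist ranges first.

```bash
python3 - <<'E'
from h import *
import pickle
p=robot.sense()['tcp_pos']; robot.move_straight([p[0],p[1],.30],vel=.12)
Y=np.radians(160.6); R=[np.pi,0,Y]
robot.goto([.525,-.3255,.30],R); robot.sleep(.3)
f=snap('wrist'); W=cloud(f); z=W[...,2]; s=robot.sense()
m=(abs(W[...,0]-.525)<.07)&(abs(W[...,1]+.3255)<.07)&(z>.262)&(z<.285)
c,sz,a=cv2.minAreaRect((W[m][:,:2]*1000).astype(np.float32)); print(s['tcp_pos'],c,sz,a,np.median(z[m]))
hit=robot.move_straight([.525,-.3255,.16],vel=.1,contact_N=6); print(hit)
if not hit:
    hit=robot.move_straight([.525,-.3255,.135],vel=.03,contact_N=3)
s=robot.sense(); print(hit,s['t'],s['tcp_pos'],s['wrist_force'])
E
```

```text
[ 0.52518799 -0.32522022  0.30002277] (524.5776977539062, -325.02716064453125) (72.3371353149414, 63.43014907836914) 70.37454986572266 0.27715679820871586
False
True 24.3833 [ 0.52483398 -0.32524235  0.13635856] [ 0.45480198 -1.42924286  2.64314667]
```

Seated at the expected height. Releasing, retreating and checking.

```bash
python3 - <<'E'
from h import *
robot.grip(1.0); robot.sleep(.2)
p=robot.sense()['tcp_pos']; robot.move_straight([p[0],p[1],.29],vel=.1)
robot.sleep(.3); f=snap('wrist'); W=cloud(f); z=W[...,2]
st=(abs(W[...,0]-.525)<.06)&(abs(W[...,1]+.3255)<.06)
for lo,hi in((.105,.125),(.14,.19)):
    m=st&(z>lo)&(z<hi); print(cv2.minAreaRect((W[m][:,:2]*1000).astype(np.float32)),np.median(z[m]),z[m].max())
g=snap('top'); W=cloud(g); z=W[...,2]; m=(abs(W[...,0]-.5)<.05)&(abs(W[...,1]-.306)<.05)&(z>.055)&(z<.09)
print(m.sum(),np.median(W[m],0)); s=robot.sense();print(s['t'],s['wrist_force'])
E
```

```text
((524.1178588867188, -324.90948486328125), (72.0958480834961, 63.67240905761719), 70.57853698730469) 0.11414672857994407 0.12479011668260728
((524.2124633789062, -324.6982116699219), (47.77927780151367, 28.082260131835938), 70.51162719726562) 0.1718610816281006 0.18184017220173837
70 [0.50185384 0.30442642 0.06843391]
27.175 [ 0.18804603  0.87165329 -0.03808297]
```

```bash
python3 -c "
from plant import robot
print(robot.close_job())"
```

```text
the job is handed in; nothing more can be done
None
```

I handed the job in at about 27 s: the spent cartridge stands upright in the red tray near its centre, and the tongs are back upright in their stand with the collar on the rim. I was given no verdict on the result.

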